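# Stand a leaded panel behind the lip of the beading stand and clip it

## Task

Get the amber panel ready for soldering its edge: lift it out of the slotted rack and, without dropping it, set it upright in the beading stand, behind the metal lip, flat against the back board with its side edges in line with the board's. Then squeeze the sprung clamp open and clip it over a side edge, so that it pinches panel and back board together and leaves the panel's top edge clear. Leave the other panels and the things round about where they are.

Things in the scene. Friction and masses are not known exactly. Their poses are not given: they have to be found in the camera images.
- amber_panel: Leaded panel, amber glass with a cream diamond in the middle, grey metal border: 100 mm wide (its y), 110 mm tall (its z), 6 mm thick (its x) all over, about 0.16 kg. At the start upright in one of the rack's slots. Origin: centre of its lower edge; both faces are alike. Grip it across its thickness at the middle of the top edge.
- amber_panel_top (a point): Middle of the amber panel's top edge, 110 mm above its origin.
- blue_panel: Panel of the same size in blue glass, in another slot of the rack; stays there. Origin: centre of its lower edge; same axes.
- green_panel: Panel of the same size in green glass, in another slot of the rack; stays there. Origin: centre of its lower edge; same axes.
- rack: Fixed wooden rack, 160 mm (x) by 96 mm (y): 8 mm base board, on which the panels stand, with two combs reaching 30 mm above the table (lift a panel straight up). Three slots run across it (along its y), 45 mm apart at x = -45, 0 and +45 mm, each 8 mm wide and 22 mm deep. Origin: centre of its underside. The panels stand vertical, their x along the rack's x.
- stand: Fixed beading stand: wooden base (x -42 to +50 mm, y -65 to +65 mm, its top, the ledge, at z = 16 mm), plywood back board and metal lip in front. Origin: on the table under the middle of the board's lower front edge; x runs from the lip to the board (away from the robot), y left along the lip, z up. Behind the board are two struts at y = +-24 mm; its outer 20 mm are free behind.
- stand_board (a point): Middle of the lower front edge of the back board, on the ledge (stand x 0, z 16 mm). Board 8 mm thick, 100 mm wide (y -50 to +50), 66 mm tall, leaning back to +x by 6 degrees (0.105 rad). With the 6 mm panel against it the clamp has 14 mm to pinch, centred 1 mm behind the board's front face.
- stand_lip (a point): Middle of the top of the aluminium lip, 36 mm above the table. The lip is 3 mm thick and 116 mm long; its rear face is at stand x = -12 mm, so the trough between lip and board is 12 mm wide and 20 mm deep.
- clamp: Sprung clamp of dark steel with orange jaw tips and handle pads, lying on its side, 24 mm high, 55 g. Origin: on the hinge axis at its underside; z is the hinge axis (up), x points along its middle line to the jaws (with the hinge at q this frame, fixed to the +y half, lies q/2 off the middle line). Jaw tips 50 mm before the hinge, handle ends 55 mm behind it.
- clamp_jaw (a joint): Hinge of the clamp: 0 at rest, jaws nearly shut, handles 46 mm over the outside (57 at their ends); 0.54 rad squeezed to the stop, handles parallel, 29 mm over the outside, jaws 26 mm apart, throat 40 mm deep; about 0.2 when pinching 14 mm. A spring shuts it. Squeeze the handles from above, 33 mm behind the hinge: 11 N holds it at the stop; grip with 20 N or so.
- flux_jar: Small glass jar with a white cap, 47 mm across, 59 mm tall; a bystander. Origin: centre of its underside.
- solder_spool: Spool of solder with dark flanges, 56 mm across, 40 mm tall; a bystander. Origin: centre of its underside.
- foil_roll: Flat brown roll of copper foil, 69 mm across, 6 mm thick; a bystander. Origin: centre of its underside.

How it is judged:
By the outcome, as a careful person would: the job done as asked, in the order asked, and still so for the second after the job is handed in, with the robot touching nothing.
It also fails if it takes over 58 s, if anything falls off the work surface, if the arm or the gripper's body presses on something with over 40 N, if the wrist force passes 120 N, or if a joint passes its speed limit or range.

## Robot

A 6-joint arm with a two-finger parallel gripper is mounted at the origin on the work surface; the furniture and walls round the work are solid. World frame = base frame: x ahead of the robot, y to its left, z up, the work surface at z = 0. Lengths are in m, angles in rad, forces in N, time in s.
With the tool pointing down it reaches from about 0.35 to 0.975 m from the base axis. Payload 4.9 kg.
Tool frame: the origin (TCP) lies midway between the tips of the shut fingers; the grasp point (between the pads) lies 19 mm behind it; z points along the fingers, y is the line along which they close (so a half turn about z gives the same grasp; the last joint's range is limited). The gripper opens to 85 mm and grips with 20 to 120 N. Pads are 22 mm wide; open, the fingers measure 114 mm over their backs; the gripper's body (76 mm by 85 mm) begins 54 mm behind the grasp point. The pads swing forward as they close: fully open they stand 13 mm farther back than shut.
Start: joints at [-1.283, 0.053, 1.613, -0, 1.476, -0.119], TCP at [0.247, -0.574, 0.231] pointing down, gripper open.
Joint ranges: [-3.01, 3.01], [-1.01, 2.22], [0.06, 2.58], [-1.02, 4.17], [0.09, 2.62], [-3.14, 3.14]. Speed limits (rad/s): [2.57, 2.57, 3.14, 3.14, 3.14, 3.14].

## Interface

Orientations are given as a unit quaternion [w, x, y, z].
In Python, from plant import * gives the robot as it stands.
- The arm moves only by the tool jog_arm, never from a script. Its argument "targets" is a list of rows, each a list of 3 entries, a list of its own where there are three numbers: the shift along the tool's x, y, z in units of 25 mm (1.0 is 25 mm), then the turn, a rotation vector about the tool's x, y, z in units of 8 degrees (1.0 is 8 degrees), then the opening in per cent of the stroke, from 0 (shut) to 100 (fully open). A call has 1 to 8 rows; each row is the pose to reach, as a shift and turn from the pose commanded when the call began, along the tool's axes at that moment; what a row does not reach only later rows make up. A row lasts 1/8 s, in which the tool goes at most 62.5 mm and 10.7 degrees, less where a joint would pass 70% of its speed; a pose out of reach is approached as far as the arm can. A call with a gripper value outside its range is refused whole. The fingers move at their own pace and stop on an object; the grip force is fixed at half the most. Time passes only in rows, so rows that repeat a pose let the fingers close. It gives the time, the measured TCP pose, the force, the opening and the grip force at its end, in the units of the state.
- state(): the state, without advancing time (a new reading comes with each control period).
- grab_frame(name): name is "scene" or "top" or "wrist"; returns (picture, depth): 420x560x3 uint8, red, green, blue; 420x560 float32, m along the optical axis (not along the pixel's ray), 0 where there is no reading.
- camera_params(name): a dict with "fovy" (degrees; the focal length in pixels is half the picture's height over the tangent of half this angle, whatever the lens; pixels are square), "cx", "cy" (the principal point, pixels), "rvec" (rotation vector, rad) and "tvec" (3), from world to camera coordinates, as OpenCV has them; the wrist camera has in their place "hand_eye" (4x4, takes a point from camera to tool coordinates, whose origin is the TCP and whose axes are the flange's). Camera axes: x right, y down, z forward; pixel columns grow to the right and rows downward; lengths in m; the calibration is good to about 2 mm. A picture is of the moment at which its call begins: read the wrist's pose just before it. camera_params takes no time and is no camera call.
- job_done(): hands the job in; it is judged then, once.
The state is a dict: "time": time; "joint_pos": joint angles; "joint_vel": joint speeds; "joint_efforts": joint torques, N m; "tool_pos": TCP position; "tool_rot": TCP orientation; "contact_force": force on the tool from outside, world axes, zero at the start; "ft_torque": the same for the moment, N m; "gripper_width": opening from 0.0 (shut) to 1.0 (fully open); "grasp_force": force on a finger pad.
Only numpy, scipy, OpenCV 4.12 (cv2) and the standard library are available. Lean on these libraries where they do the work, as an engineer would, in place of code of your own. Each camera call takes 0.05 s, during which the arm holds its last target. There are 200 camera calls.

## Working session

There is one attempt and no reset: what is moved stays moved. The work goes in short steps, Python scripts to look and compute and a tool call to move; the robot and the scene stay as the last step left them, time stands still between calls to the robot, and variables do not carry over. Pictures are saved under pics/ and viewed, at most 11 in all, crops included, and the job is handed in when it is done.

Besides the shell and the picture viewer there is one more tool, called after "Emit:" by a JSON object that holds its "fn" and its "kwargs", one argument or row to a line. jog_arm: Moves the arm, as the interface text tells. Its arguments: {"type":"object","properties":{"targets":{"type":"array"}},"required":["targets"]}

```bash
ls; mkdir -p pics; cat > h.py <<'E'
from plant import *
import numpy as np, cv2
from scipy.spatial.transform import Rotation as R
def K(p): f=210/np.tan(np.radians(p["fovy"])/2); return f,p["cx"],p["cy"]
def quat(q): return R.from_quat([q[1],q[2],q[3],q[0]])
def cloud(name,tp=None):
    """picture, depth, world xyz image"""
    p=camera_params(name)
    s=state(); im,d=grab_frame(name)
    f,cx,cy=K(p); v,u=np.mgrid[0:420,0:560]
    c=np.stack([(u-cx)*d/f,(v-cy)*d/f,d],-1)
    if name=="wrist":
        H=np.array(p["hand_eye"]); c=c@H[:3,:3].T+H[:3,3]
        w=quat(s["tool_rot"]).apply(c.reshape(-1,3)).reshape(c.shape)+s["tool_pos"]
    else:
        Rm=R.from_rotvec(np.ravel(p["rvec"])).as_matrix(); w=(c-np.ravel(p["tvec"]))@Rm
    w[d==0]=np.nan
    return im,d,w
def save(n,im): cv2.imwrite("pics/"+n,im[...,::-1])
E
python3 - <<'E'
from h import *
s=state(); print(s)
for n in("scene","top"):
    print(camera_params(n)); im,d,w=cloud(n); save(n+".png",im); np.savez(n,im=im,w=w)
print(camera_params("wrist"))
E
```

```text
pics
{'time': 0.0, 'joint_pos': array([-1.28298212e+00,  5.33274571e-02,  1.61427635e+00,  2.79716755e-05,
        1.47598787e+00, -1.19014527e-01]), 'joint_vel': array([ 0.00077973, -0.00069037,  0.00028291, -0.00079134,  0.00022942,
        0.00072281]), 'joint_efforts': array([ 1.71694533e-03, -3.93677688e+01, -3.70179713e+01, -2.54153622e-05,
        7.07662912e-03,  1.46338536e-06]), 'tool_pos': array([ 0.2471364 , -0.57339805,  0.23009178]), 'tool_rot': array([-9.97127072e-04,  9.79382317e-01,  2.02013064e-01, -7.03863358e-05]), 'contact_force': array([ 1.09344261, -0.07374899,  0.39126581]), 'ft_torque': array([-0.00385292, -0.00181211,  0.05899588]), 'grasp_force': 0.0, 'gripper_width': 0.9953187734924362}
{'fovy': 49.79971964785597, 'cx': 280.3487727524309, 'cy': 210.69363766619267, 'rvec': array([ 1.32208427, -1.81621601,  1.15966536]), 'tvec': array([0.29045686, 0.30849541, 0.70241564])}
{'fovy': 47.34858027541264, 'cx': 276.26602297930583, 'cy': 209.75396480185307, 'rvec': array([ 2.13683359, -2.15598075,  0.1686512 ]), 'tvec': array([0.11236465, 0.52767515, 1.14881603])}
{'fovy': 69.91514373568468, 'cx': 276.3092404997769, 'cy': 210.65619180447035, 'hand_eye': array([[ 2.11861562e-04, -9.52121504e-01, -3.05719801e-01,
         7.81919111e-02],
       [ 9.99999898e-01,  8.01314067e-05,  4.43434495e-04,
         1.69998870e-04],
       [-3.97705760e-04, -3.05719864e-01,  9.52121424e-01,
        -1.42919352e-01],
       [ 0.00000000e+00,  0.00000000e+00,  0.00000000e+00,
         1.00000000e+00]])}
```

View pics/scene.png

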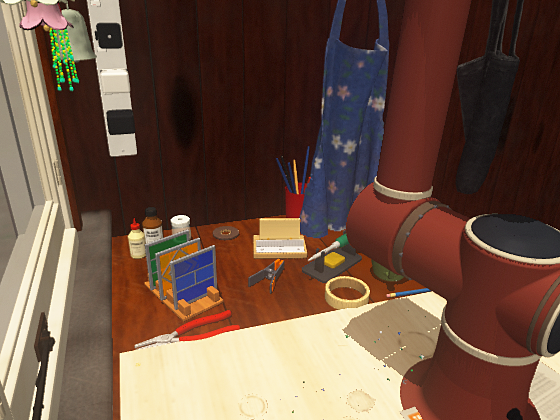

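View pics/top.png

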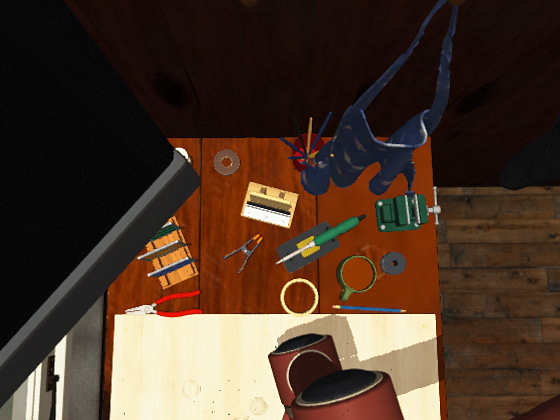

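The scene picture shows the rack with green, amber and blue panels (150-215, 235-300), amber in the middle slot. The stand is near (280,240) and the clamp near (267,273). In the top picture they are at rack (170,255), stand (270,203) and clamp (245,252). I'll measure from the top depth, with an enlarged crop.

```bash
python3 - <<'E'
from h import *
z=np.load("top.npz"); im,w=z["im"],z["w"]
save("topc.png",cv2.resize(im[140:300,130:320],None,fx=4,fy=3.75*4/3.75,interpolation=cv2.INTER_CUBIC)[:600])
for n,(u,v) in dict(a=(160,250),b=(170,268),st=(270,203),cl=(245,250),tipR=(262,237),tab=(225,225)).items(): print(n,w[v,u].round(4))
reg=np.zeros((420,560),bool); reg[170:300,130:320]=1
# panel-height points
m=reg&(w[...,2]>.105)&(w[...,2]<.14)
print(m.sum()); 
n,l,st,c=cv2.connectedComponentsWithStats(m.astype(np.uint8))
for i in range(1,n):
  if st[i,4]>8:
    P=w[l==i]; print(st[i],P.mean(0).round(4),P.min(0).round(4),P.max(0).round(4), im[l==i].mean(0).round())
m=np.zeros_like(reg);m[230:275,220:266]=1; m&=(w[...,2]>.014)&(w[...,2]<.04)
P=w[m];print("clamp",len(P),P.mean(0),np.linalg.eigh(np.cov(P[:,:2].T)))
m=np.zeros_like(reg);m[180:230,235:302]=1; m&=(w[...,2]>.07)&(w[...,2]<.1)
P=w[m];print("board top",len(P),P.mean(0),np.linalg.eigh(np.cov(P[:,:2].T)))
m=np.zeros_like(reg);m[180:235,235:302]=1; m&=(w[...,2]>.031)&(w[...,2]<.04)
P=w[m];print("lip",len(P),P.mean(0),np.linalg.eigh(np.cov(P[:,:2].T)))
E
```

```text
a [0.4274 0.3788 0.0997]
b [0.3862 0.3584 0.0818]
st [0.5447 0.123  0.0459]
cl [0.4304 0.1858 0.0284]
tipR [0.4647 0.1442 0.0016]
tab [ 0.4965  0.2385 -0.0009]
350
[309 170  11  12  64] [0.5985 0.0177 0.1188] [0.5866 0.0065 0.1051] [0.6127 0.0298 0.1391] [29. 36. 56.]
[161 222  12   7  30] [0.4852 0.3601 0.1171] [0.4771 0.3504 0.1072] [0.4906 0.3746 0.1238] [166. 156. 148.]
[138 240  42  19 130] [0.4292 0.3779 0.1174] [0.4083 0.333  0.1051] [0.4498 0.4247 0.1223] [176. 165. 157.]
[147 256  42  20 126] [0.3899 0.3558 0.118 ] [0.3698 0.3102 0.1089] [0.412  0.4034 0.1227] [179. 169. 163.]
clamp 232 [0.43099812 0.18367938 0.0226457 ] EighResult(eigenvalues=array([0.00021223, 0.00080957]), eigenvectors=array([[-0.71411095, -0.70003253],
       [-0.70003253,  0.71411095]]))
board top 186 [0.55215213 0.12358365 0.07976226] EighResult(eigenvalues=array([8.50977644e-06, 8.47591552e-04]), eigenvectors=array([[-0.96560524,  0.26001254],
       [ 0.26001254,  0.96560524]]))
lip 111 [0.54031375 0.12717784 0.03564028] EighResult(eigenvalues=array([0.00024496, 0.00094901]), eigenvectors=array([[-0.96801286,  0.25090057],
       [ 0.25090057,  0.96801286]]))
```

View pics/topc.png

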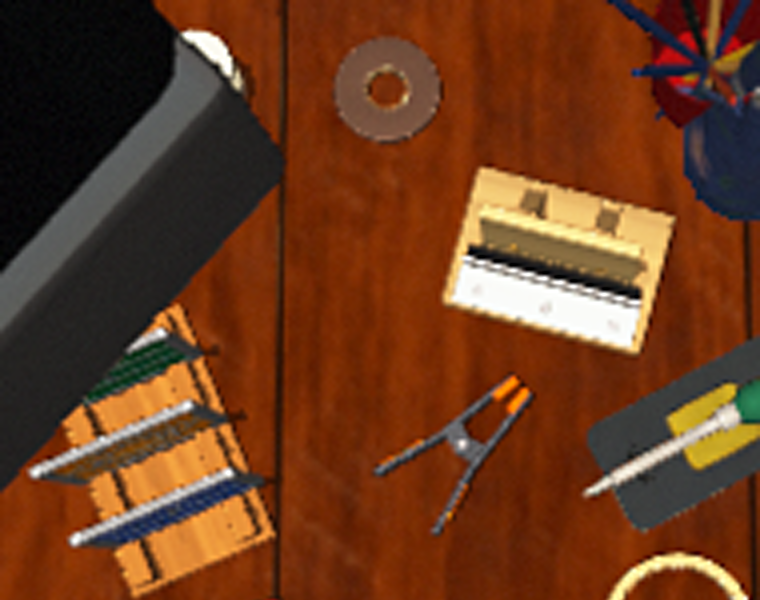

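```bash
cat >> h.py <<'E'
def tool(yaw,tilt=0.):
    """tool pointing down, tool x at world yaw (deg), then tilted (deg) about tool x"""
    y=np.radians(yaw); x=np.array([np.cos(y),np.sin(y),0]); z=np.array([0,0,-1.])
    return R.from_matrix(np.stack([x,np.cross(z,x),z],1))*R.from_euler('x',tilt,degrees=True)
def go(pos,rot,frm=None):
    s=state(); p,q=(s["tool_pos"],quat(s["tool_rot"])) if frm is None else frm
    print("shift",(q.inv().apply(np.array(pos)-p)/.025).round(3).tolist(),"turn",((q.inv()*rot).as_rotvec(degrees=True)/8).round(3).tolist())
E
python3 - <<'E'
from h import *
z=np.load("top.npz"); w=z["w"]
for u,v in((60,150),(150,180),(185,165),(100,300),(20,60),(60,330)): print(u,v,w[v,u].round(3))
z=np.load("scene.npz");v=z["w"]
for W in(w,v):
  m=(W[...,2]>.13)&(W[...,2]<.7)&(W[...,0]>.2)&(W[...,0]<.75)&(abs(W[...,1])<.6)
  P=W[m]; H,xe,ye=np.histogram2d(P[:,0],P[:,1],bins=[np.arange(.2,.76,.1),np.arange(-.6,.61,.1)]); print(H.astype(int))
  print(P[(P[:,1]>.2)][:, :].min(0),P[(P[:,1]>.2)].max(0) )
go((.42,-.15,.33),tool(60))
E
```

```text
60 150 [0.39  0.179 1.077]
150 180 [0.398 0.172 0.999]
185 165 [0.408 0.159 0.986]
100 300 [0.314 0.515 0.093]
20 60 [0.399 0.171 1.116]
60 330 [0.327 0.228 0.957]
[[   0    0    0   39    0  392 3910  214    0    0    0   62]
 [   0    0    0    0    0    0    0    0    0    0    0    0]
 [   0    0    0    0    0    0    0    0    0    0    0    0]
 [   0  970    0   13  680 1329   60    0    0    0    0    0]
 [ 228  830    0   13 1881 2551  386    0    0    0    0    0]]
[0.20004855 0.20002043 0.13001672] [0.74093617 0.5955261  0.62178708]
[[   0    0    0    0    0    0  269  300    0    0    0  694]
 [   0    0    0    0    0    0    0    0    0    0    0 1443]
 [   0    0    0    0    0    0    0    0    0    0    0  737]
 [ 378 2608    0    0  539 3313  128    0    0    0  142 6340]
 [ 676 2701    0    0 2358 2989  520    0    0    0 4640  449]]
[0.20013999 0.20001664 0.13002683] [0.7459641  0.59999929 0.56126927]
shift [13.053, -12.827, -3.966] turn [-0.012, -0.006, -4.586]
```

Emit:
{"fn": "jog_arm", "kwargs": {
  "targets": [
    [[12.5, -13, -4], [0, 0, -4.6], 100],
    [[12.5, -13, -4], [0, 0, -4.6], 100],
    [[12.5, -13, -4], [0, 0, -4.6], 100],
    [[12.5, -13, -4], [0, 0, -4.6], 100],
    [[12.5, -13, -4], [0, 0, -4.6], 70],
    [[12.5, -13, -4], [0, 0, -4.6], 45],
    [[12.5, -13, -4], [0, 0, -4.6], 45],
    [[12.5, -13, -4], [0, 0, -4.6], 45]
  ]
}}

```text
time: 1.1
tool_pos: [0.4063, -0.1492, 0.3322]
tool_rot: [0.001, 0.865, 0.502, 0.001]
contact_force: [0.2, -0.7, -0.6]
gripper_width: 0.449
grasp_force: 0.0
```

```bash
python3 - <<'E'
from h import *
s=state();print(s["joint_pos"],s["tool_pos"],s["gripper_width"])
go((.46,.14,.33),tool(75))
E
```

```text
[-5.24538470e-01 -4.65224000e-01  1.89238136e+00  4.08734287e-04
  1.71291646e+00 -6.34233498e-03] [ 0.40633277 -0.14924973  0.33217304] 0.4486005513156502
shift [11.114, -3.865, 0.085] turn [0.011, -0.001, -1.836]
```

Emit:
{"fn": "jog_arm", "kwargs": {
  "targets": [
    [[11.1, -3.9, 0], [0, 0, -1.8], 45],
    [[11.1, -3.9, 0], [0, 0, -1.8], 45],
    [[11.1, -3.9, 0], [0, 0, -1.8], 45],
    [[11.1, -3.9, 0], [0, 0, -1.8], 45],
    [[11.1, -3.9, 0], [0, 0, -1.8], 45],
    [[11.1, -3.9, 0], [0, 0, -1.8], 45],
    [[11.1, -3.9, 0], [0, 0, -1.8], 45]
  ]
}}

```text
time: 1.98
tool_pos: [0.4592, 0.137, 0.3308]
tool_rot: [-0.0, 0.796, 0.605, -0.001]
contact_force: [-0.4, 0.4, -0.2]
gripper_width: 0.448
grasp_force: 0.0
```

```bash
python3 - <<'E'
from h import *
im,d,w=cloud("wrist"); save("w1.png",im); np.savez("w1",im=im,w=w)
s=state();print(s["tool_pos"],s["tool_rot"])
go((.43,.378,.27),tool(114.4))
E
```

```text
[0.45933761 0.13655923 0.33099843] [ 2.73682104e-05  7.96264523e-01  6.04948508e-01 -3.34342293e-04]
shift [8.991, -3.719, 2.436] turn [-0.004, 0.003, -4.994]
```

View pics/w1.png

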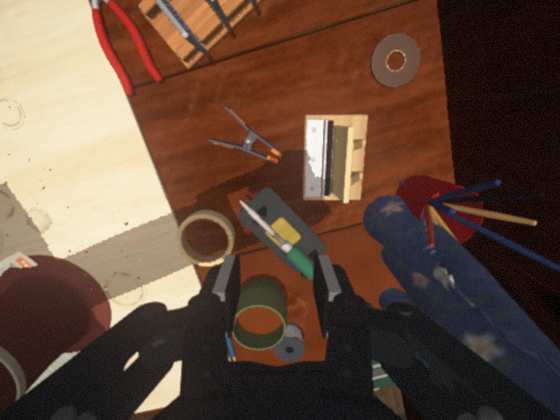

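The wrist view shows the clamp (hinge about (250,142), jaws to the right at (275,155)) and the stand at (305-368, 115-202), with its board top near x=350. I'll measure both from depth while moving to the rack.

```bash
python3 - <<'E'
from h import *
z=np.load("w1.npz"); im,w=z["im"].astype(int),z["w"]
def rect(n,box,lo,hi,col=None):
    m=np.zeros((420,560),bool); u0,u1,v0,v1=box; m[v0:v1,u0:u1]=1
    m&=(w[...,2]>lo)&(w[...,2]<hi)
    if col is not None: m&=col
    P=w[m].astype(np.float32); c,sz,a=cv2.minAreaRect(P[:,:2]*1000); print(n,len(P),np.round(c,1),np.round(sz,1),round(a,1),"mean",P.mean(0).round(4),"z",np.percentile(P[:,2],[2,50,98]).round(4))
    return P
B=(295,380,100,210)
rect("board top",B,.078,.09); rect("lip",B,.0335,.04); rect("base",B,.013,.019)
C=(200,290,100,170)
orange=(im[...,0]>170)&(im[...,2]<90)
P=rect("clamp",C,.015,.04); rect("orange",C,.012,.04,orange)
sz=w[140,300]; print(sz)
save("w1c.png",cv2.resize(im[100:210,200:380].astype(np.uint8),None,fx=4.4,fy=4.4,interpolation=cv2.INTER_CUBIC))
E
```

```text
board top 495 [553.  124.5] [99.1  8.5] 74.5 mean [0.5534 0.1267 0.0812] z [0.0786 0.0813 0.0829]
lip 298 [568.4 111.6] [131.5  87.4] 74.9 mean [0.5398 0.1305 0.0362] z [0.0338 0.0361 0.0396]
base 2985 [559.4 115. ] [145.3 121.9] 74.7 mean [0.5446 0.1347 0.0167] z [0.0138 0.0167 0.0189]
clamp 690 [430.8 186.3] [ 55.4 102.4] 45.0 mean [0.4315 0.1863 0.022 ] z [0.0165 0.0221 0.0256]
orange 58 [459.7 157.1] [17.5 14.5] 43.9 mean [0.4601 0.1584 0.022 ] z [0.0201 0.0221 0.0239]
[ 0.50495121  0.16565296 -0.00128868]
```

Emit:
{"fn": "jog_arm", "kwargs": {
  "targets": [
    [[9, -3.7, 2.4], [0, 0, -5], 45],
    [[9, -3.7, 2.4], [0, 0, -5], 45],
    [[9, -3.7, 2.4], [0, 0, -5], 45],
    [[9, -3.7, 2.4], [0, 0, -5], 45],
    [[9, -3.7, 2.4], [0, 0, -5], 45],
    [[9, -3.7, 2.4], [0, 0, -5], 45],
    [[9, -3.7, 2.4], [0, 0, -5], 45],
    [[9, -3.7, 2.4], [0, 0, -5], 45]
  ]
}}

```text
time: 3.02
tool_pos: [0.4312, 0.3777, 0.2721]
tool_rot: [0.0, 0.542, 0.84, 0.001]
contact_force: [0.6, -0.1, -0.1]
gripper_width: 0.451
grasp_force: 0.0
```

```bash
python3 - <<'E'
from h import *
im,d,w=cloud("wrist"); save("w2.png",im); np.savez("w2",im=im,w=w)
s=state();print(s["tool_pos"],s["tool_rot"],s["joint_pos"])
m=(w[...,2]>.105)&(w[...,2]<.13)
n,l,st,c=cv2.connectedComponentsWithStats(m.astype(np.uint8))
for i in range(1,n):
  if st[i,4]>40:
    P=w[l==i].astype(np.float32); c2,sz,a=cv2.minAreaRect(P[:,:2]*1000); print(st[i],np.round(c2,1),np.round(sz,1),round(a,1),P.mean(0).round(4),"zmax",np.percentile(P[:,2],[50,98]))
E
```

```text
[0.431064   0.37790471 0.27203371] [2.72887905e-04 5.41738909e-01 8.40546604e-01 5.35187252e-04] [ 5.90018326e-01 -9.20251388e-02  1.68806228e+00 -7.59781320e-05
  1.54435642e+00  1.64233230e-01]
[ 383    0  177   98 5256] [539.4 586.6] [ 28.4 188.4] 88.9 [0.5317 0.5814 0.1216] zmax [0.12508488 0.12882124]
[273 139   7  97 561] [428.7 381.9] [ 6.  99.2] 23.3 [0.4275 0.3849 0.118 ] zmax [0.11811851 0.11969442]
[313 141  13  97 625] [470.7 398.4] [ 6.5 99.8] 23.3 [0.469  0.401  0.1176] zmax [0.11788636 0.1195066 ]
[228 145  10  96 620] [390.1 358.1] [ 6.3 99.6] 23.3 [0.3891 0.3613 0.1175] zmax [0.11791335 0.11940715]
[ 464  223   96  132 2895] [733.  385.2] [ 16.3 176.6] 0.6 [0.7281 0.3841 0.1174] zmax [0.11724197 0.12947603]
[403 408  22  12 140] [730.7 169.5] [32.6  7.9] 88.2 [0.7288 0.1722 0.1127] zmax [0.11098583 0.1247226 ]
```

View pics/w2.png

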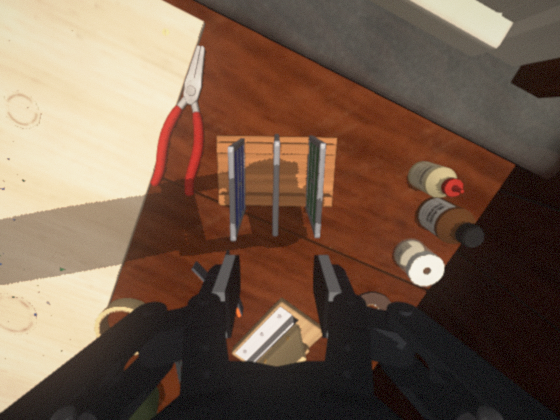

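View pics/w1c.png

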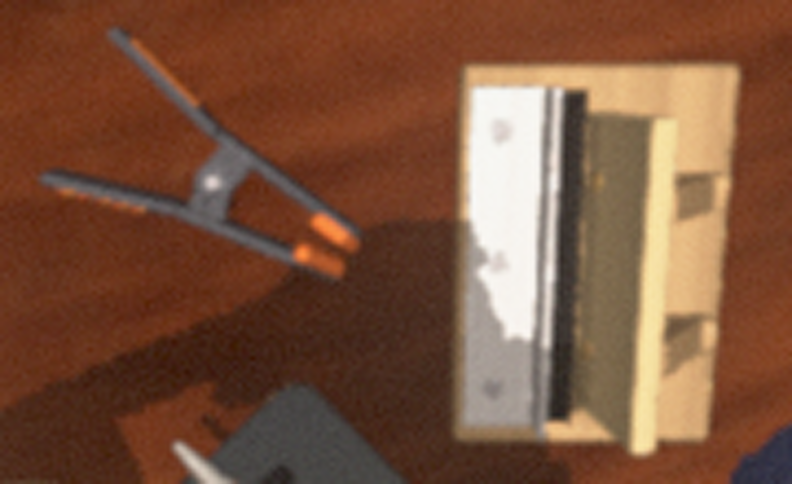

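Amber is the middle panel (column 276, rows 139-236), clear on both sides. The enlarged stand and clamp crop confirms the layout. I'll descend next.

```bash
python3 - <<'E'
from h import *
go((.4287,.3819,.088),tool(113.3))
E
```

```text
shift [0.184, -0.029, 7.361] turn [0.009, -0.001, 0.137]
```

Emit:
{"fn": "jog_arm", "kwargs": {
  "targets": [
    [[0.18, -0.03, 1], [0, 0, 0.14], 35],
    [[0.18, -0.03, 3], [0, 0, 0.14], 35],
    [[0.18, -0.03, 4.5], [0, 0, 0.14], 35],
    [[0.18, -0.03, 6], [0, 0, 0.14], 35],
    [[0.18, -0.03, 7.1], [0, 0, 0.14], 35],
    [[0.18, -0.03, 7.36], [0, 0, 0.14], 35],
    [[0.18, -0.03, 7.36], [0, 0, 0.14], 35],
    [[0.18, -0.03, 7.36], [0, 0, 0.14], 20]
  ]
}}

```text
time: 4.08
tool_pos: [0.429, 0.3833, 0.0893]
tool_rot: [0.001, 0.549, 0.836, 0.001]
contact_force: [0.1, 0.5, -0.2]
gripper_width: 0.198
grasp_force: 0.0
```

Emit:
{"fn": "jog_arm", "kwargs": {
  "targets": [
    [[0, 0, 0], [0, 0, 0], 10],
    [[0, 0, 0], [0, 0, 0], 0],
    [[0, 0, 0], [0, 0, 0], 0],
    [[0, 0, 0], [0, 0, 0], 0],
    [[0, 0, 0], [0, 0, 0], 0]
  ]
}}

```text
time: 4.7
tool_pos: [0.4287, 0.3833, 0.0889]
tool_rot: [0.0, 0.549, 0.836, 0.001]
contact_force: [0.5, -0.7, 5.6]
gripper_width: 0.057
grasp_force: 60.7
```

Emit:
{"fn": "jog_arm", "kwargs": {
  "targets": [
    [[0, 0, -0.4], [0, 0, 0], 0],
    [[0, 0, -1.2], [0, 0, 0], 0],
    [[0, 0, -2.2], [0, 0, 0], 0],
    [[0, 0, -3.3], [0, 0, 0], 0],
    [[0, 0, -4.4], [0, 0, 0], 0],
    [[0, 0, -5.2], [0, 0, 0], 0],
    [[0, 0, -5.6], [0, 0, 0], 0],
    [[0, 0, -5.6], [0, 0, 0], 0]
  ]
}}

```text
time: 5.7
tool_pos: [0.428, 0.3827, 0.2279]
tool_rot: [0.0, 0.549, 0.836, 0.0]
contact_force: [-0.3, 1.0, -2.4]
gripper_width: 0.059
grasp_force: 59.6
```

```bash
cat > plan.py <<'E'
from h import *
yaw=-15.4; O=np.array([.5425,.1274,0]); S=R.from_euler('z',yaw,degrees=True)  # stand frame
def st(x,y,z): return O+S.apply([x,y,z])
# tool holding the panel: tool x = stand y, tool y = stand -x... lean: panel z axis tilts to +x by 6 deg
L=R.from_euler('y',6,degrees=True)
Rt=S*L*R.from_matrix(np.array([[0,1,0],[1,0,0],[0,0,-1.]]).T)
def tcp(px,py,pz): # panel origin in stand frame -> TCP (offset x tool -1.3mm, 81 mm up)
    return O+S.apply(np.array([px,py,pz])+L.apply([0,.0013,.081]))
E
python3 - <<'E'
from plan import *
s=state();print(s["tool_pos"],s["grasp_force"],Rt.apply([0,1,0]))
im,d,w=cloud("wrist"); np.savez("w3",im=im,w=w)
q=quat(s["tool_rot"]); p=q.inv().apply(w.reshape(-1,3)-s["tool_pos"])
m=(abs(p[:,1])<.006)&(p[:,2]>-.06)&(p[:,2]<.0)&(abs(p[:,0])<.07); P=p[m]
print(len(P),np.percentile(P[:,0],[0,1,50,99,100]),np.percentile(P[:,2],[1,50,99]),np.percentile(P[:,1],[1,50,99]))
go(tcp(-.006,0,.10),Rt)
E
```

```text
[0.42796341 0.38271966 0.22785561] 59.56163942813873 [ 0.95881399 -0.26410137 -0.10452846]
4118 [-0.03631614 -0.03362337  0.01055069  0.04850186  0.04879259] [-0.05759838 -0.02956931 -0.00538562] [-0.00582935 -0.00017715  0.00583734]
shift [-11.209, 0.281, 1.849] turn [0.715, 0.257, 4.843]
```

Emit:
{"fn": "jog_arm", "kwargs": {
  "targets": [
    [[-1.5, 0, 0], [0, 0, 0], 0],
    [[-3.5, 0, 0], [0, 0, 0], 0],
    [[-5.5, 0.1, 0], [0, 0, 1.2], 0],
    [[-7.5, 0.2, 0.2], [0.2, 0, 2.4], 0],
    [[-9.3, 0.3, 0.6], [0.4, 0.1, 3.6], 0],
    [[-10.7, 0.3, 1.2], [0.7, 0.26, 4.6], 0],
    [[-11.2, 0.28, 1.6], [0.715, 0.257, 4.84], 0],
    [[-11.2, 0.28, 1.7], [0.715, 0.257, 4.84], 0]
  ]
}}

```text
time: 6.75
tool_pos: [0.5444, 0.1281, 0.1827]
tool_rot: [-0.043, 0.794, 0.605, -0.033]
contact_force: [-0.2, -0.6, -0.9]
gripper_width: 0.058
grasp_force: 59.5
```

```bash
python3 - <<'E'
from plan import *
s=state();print(s["tool_pos"],s["grasp_force"],s["contact_force"])
im,d,w=cloud("wrist"); save("w4.png",im); np.savez("w4",im=im,w=w)
def stf(P): return S.inv().apply(P-O)
W=stf(w.reshape(-1,3)); 
m=(W[:,2]>.077)&(W[:,2]<.086)&(W[:,0]>-.01)&(W[:,0]<.03)&(abs(W[:,1])<.07); P=W[m]
print("board top",len(P),np.percentile(P,[1,50,99],axis=0).round(4))
m=(W[:,2]>.034)&(W[:,2]<.040)&(W[:,0]>-.03)&(W[:,0]<0)&(abs(W[:,1])<.07); P=W[m]
if m.sum(): print("lip",len(P),np.percentile(P,[1,50,99],axis=0).round(4))
m=(W[:,2]>.18)&(W[:,2]<.235)&(abs(W[:,1])<.07)&(W[:,0]>-.01)&(W[:,0]<.02); P=W[m]
print("panel top",len(P),np.percentile(P,[1,50,99],axis=0).round(4))
go(tcp(-.006,0,.10),Rt);go(tcp(-.006,0,.016),Rt)
E
```

```text
[0.54443118 0.12812522 0.18274372] 59.48742628097534 [-0.18965778 -0.55929811 -0.93953435]
board top 1060 [[ 0.0071 -0.0463  0.0778]
 [ 0.0112  0.0064  0.0814]
 [ 0.0152  0.0496  0.0831]]
lip 57 [[-0.0136  0.0409  0.0341]
 [-0.0125  0.0495  0.0359]
 [-0.0116  0.0578  0.0377]]
panel top 6031 [[-0.0092 -0.0316  0.1872]
 [ 0.0048  0.012   0.2122]
 [ 0.0194  0.0497  0.2345]]
shift [-0.028, 0.053, 0.105] turn [-0.014, -0.002, 0.013]
shift [-0.029, 0.41, 3.445] turn [-0.014, -0.002, 0.013]
```

View pics/w4.png

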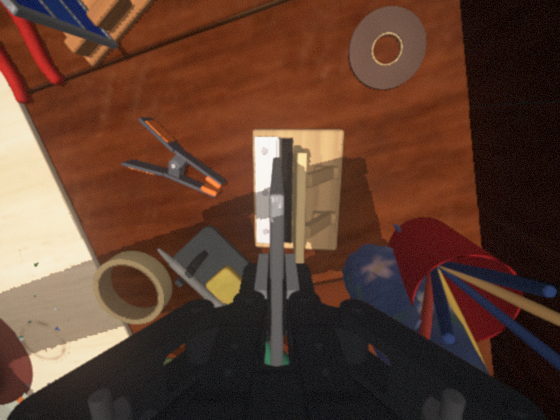

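The view shows the panel above the trough, between the lip (column ~265) and the board top (column ~300), with its left edge in line with the board's. Inserting now.

Emit:
{"fn": "jog_arm", "kwargs": {
  "targets": [
    [[0, 0.05, 0.5], [0, 0, 0], 0],
    [[0, 0.15, 1.3], [0, 0, 0], 0],
    [[0, 0.23, 2.0], [0, 0, 0], 0],
    [[0, 0.3, 2.6], [0, 0, 0], 0],
    [[0, 0.36, 3.1], [0, 0, 0], 0],
    [[0, 0.4, 3.36], [0, 0, 0], 0],
    [[0, 0.4, 3.36], [0, 0, 0], 0],
    [[0, 0.4, 3.36], [0, 0, 0], 0]
  ]
}}

```text
time: 7.8
tool_pos: [0.5472, 0.1282, 0.101]
tool_rot: [-0.041, 0.794, 0.605, -0.031]
contact_force: [-0.6, -0.4, -1.8]
gripper_width: 0.06
grasp_force: 59.6
```

```bash
python3 - <<'E'
from plan import *
s=state();print(s["tool_pos"],s["grasp_force"],s["contact_force"])
go(tcp(-.006,0,.016),Rt);go(tcp(-.003,0,.016),Rt)
E
```

```text
[0.54723133 0.12816178 0.1009681 ] 59.55488383769989 [-0.62758038 -0.35523368 -1.80062019]
shift [-0.028, -0.057, 0.183] turn [0.014, -0.008, 0.004]
shift [-0.028, 0.062, 0.171] turn [0.014, -0.008, 0.004]
```

Emit:
{"fn": "jog_arm", "kwargs": {
  "targets": [
    [[0, -0.02, 0.06], [0, 0, 0], 0],
    [[0, -0.02, 0.1], [0, 0, 0], 0],
    [[0, 0, 0.14], [0, 0, 0], 0],
    [[0, 0.03, 0.14], [0, 0, 0], 0],
    [[0, 0.06, 0.14], [0, 0, 0], 0],
    [[0, 0.06, 0.14], [0, 0, 0], 0]
  ]
}}

```text
time: 8.55
tool_pos: [0.5478, 0.1279, 0.0967]
tool_rot: [-0.042, 0.794, 0.605, -0.031]
contact_force: [-0.4, -0.2, -0.4]
gripper_width: 0.055
grasp_force: 59.8
```

Emit:
{"fn": "jog_arm", "kwargs": {
  "targets": [
    [[0, 0.04, 0.02], [0, 0, 0], 0],
    [[0, 0.08, 0.03], [0, 0, 0], 0],
    [[0, 0.08, 0.03], [0, 0, 0], 0]
  ]
}}

```text
time: 8.93
tool_pos: [0.549, 0.1276, 0.0966]
tool_rot: [-0.043, 0.794, 0.605, -0.032]
contact_force: [-5.4, 0.2, 6.4]
gripper_width: 0.054
grasp_force: 60.7
```

```bash
python3 - <<'E'
from plan import *
im,d,w=cloud("wrist"); save("w5.png",im); np.savez("w5",im=im,w=w)
W=S.inv().apply(w.reshape(-1,3)-O)
for n,zr,xr in(("board",(.05,.0825),(.002,.02)),("panel",(.11,.135),(-.012,.02)),("paneltop",(.123,.129),(-.012,.02)),("base",(.014,.018),(-.06,.06))):
    m=(W[:,2]>zr[0])&(W[:,2]<zr[1])&(W[:,0]>xr[0])&(W[:,0]<xr[1])&(abs(W[:,1])<.07); P=W[m]
    print(n,len(P),np.percentile(P,[1,50,99],axis=0).round(4).tolist(),P[:,1].max().round(4)) if m.sum() else print(n,0)
s=state(); print(S.inv().apply(s["tool_pos"]-O), (Rt.inv()*quat(s["tool_rot"])).as_rotvec(degrees=True))
E
```

```text
board 1291 [[0.0028, 0.0048, 0.0533], [0.0123, 0.0302, 0.081], [0.0197, 0.0504, 0.0824]] 0.0505
panel 3966 [[-0.0065, -0.0316, 0.1109], [0.0092, 0.0125, 0.1257], [0.0191, 0.0504, 0.1347]] 0.0507
paneltop 2617 [[-0.0052, -0.0323, 0.1234], [0.0093, 0.0129, 0.1257], [0.0179, 0.05, 0.1287]] 0.0507
base 8080 [[-0.0402, -0.0606, 0.0144], [0.021, 0.0313, 0.0164], [0.0496, 0.0645, 0.018]] 0.0652
[0.00615397 0.00197104 0.09657371] [ 0.1065027   0.03507371 -0.04086451]
```

View pics/w5.png

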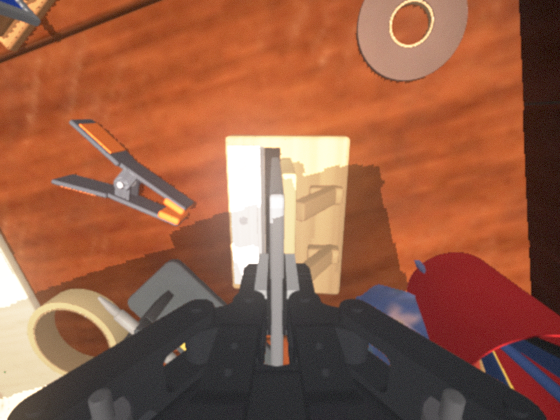

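Panel and board left edges agree (50.5 vs 50.7 mm), and contact on board and ledge is light. Release, retreat, and prepare for the clamp.

Emit:
{"fn": "jog_arm", "kwargs": {
  "targets": [
    [[0, 0, 0], [0, 0, 0], 10],
    [[0, 0, 0], [0, 0, 0], 20],
    [[0, 0, 0], [0, 0, 0], 30],
    [[0, 0, 0], [0, 0, 0], 30],
    [[0, 0, -0.8], [0, 0, 0], 30],
    [[0, 0, -2], [0, 0, 0], 30],
    [[0, 0, -3.5], [0, 0, 0], 30],
    [[0, 0, -4.6], [0, 0, 0], 30]
  ]
}}

```text
time: 9.98
tool_pos: [0.5622, 0.1241, 0.2138]
tool_rot: [-0.04, 0.794, 0.605, -0.03]
contact_force: [0.3, -0.3, -0.3]
gripper_width: 0.299
grasp_force: 0.0
```

```bash
python3 - <<'E'
from plan import *
im,d,w=cloud("wrist"); np.savez("w6",im=im,w=w); 
W=S.inv().apply(w.reshape(-1,3)-O)
for n,zr,xr in(("board",(.078,.0845),(.002,.02)),("paneltop",(.119,.132),(-.015,.025))):
    m=(W[:,2]>zr[0])&(W[:,2]<zr[1])&(W[:,0]>xr[0])&(W[:,0]<xr[1])&(abs(W[:,1])<.07); P=W[m]
    c,sz,a=cv2.minAreaRect(P[:,:2].astype(np.float32)*1000); print(n,len(P),np.round(c,1),np.round(sz,1),a,P[:,1].min(),P[:,1].max(),np.median(P[:,2]))
z=np.load("w1.npz"); im,w=z["im"].astype(int),z["w"]; print("hinge px",w[142,248])
m=np.zeros((420,560),bool); m[100:170,200:290]=1; m&=(w[...,2]>.012)&(w[...,2]<.04)
P=w[m][:,:2]; a=np.array([1,-1])/2**.5; b=np.array([1,1])/2**.5; t=P@a; u=P@b
for lo in np.arange(t.min(),t.max(),.01):
    k=(t>=lo)&(t<lo+.01); print(round(lo-t.min(),3),k.sum(),np.array([u[k].min(),u[k].max(),(u[k].min()+u[k].max())/2]).round(4))
print(t.min(),t.max())
hinge=np.array([.4326,.1845]); g=hinge-.033*a
go((*g,.20),tool(135))
E
```

```text
board 807 [11.4  1.1] [11.7 99.5] 3.3201310634613037 -0.04870589927241543 0.05050973983675913 0.08147475543571495
paneltop 813 [9.1 0.4] [100.    5.6] 89.94949340820312 -0.049576019077460044 0.050443387031117774 0.12583238733582236
hinge px [0.42971063 0.18577707 0.02564745]
0.0 58 [0.4087 0.4641 0.4364]
0.01 63 [0.4103 0.4624 0.4364]
0.02 61 [0.4128 0.4598 0.4363]
0.03 59 [0.4153 0.4572 0.4363]
0.04 102 [0.4191 0.4532 0.4362]
0.05 117 [0.4215 0.4516 0.4366]
0.06 48 [0.4226 0.4502 0.4364]
0.07 43 [0.424  0.4491 0.4366]
0.08 64 [0.425  0.4482 0.4366]
0.09 79 [0.4262 0.4469 0.4366]
0.1 19 [0.4272 0.4459 0.4366]
0.12170436575624644 0.22410511793997023
shift [1.579, -6.767, 1.37] turn [-0.595, -0.382, -7.539]
```

Emit:
{"fn": "jog_arm", "kwargs": {
  "targets": [
    [[1.6, -6.75, 0.5], [-0.6, -0.38, -7.5], 30],
    [[1.6, -6.75, 0.8], [-0.6, -0.38, -7.5], 50],
    [[1.6, -6.75, 1.4], [-0.6, -0.38, -7.5], 85],
    [[1.6, -6.75, 1.4], [-0.6, -0.38, -7.5], 85],
    [[1.6, -6.75, 1.4], [-0.6, -0.38, -7.5], 85],
    [[1.6, -6.75, 1.4], [-0.6, -0.38, -7.5], 85],
    [[1.6, -6.75, 1.4], [-0.6, -0.38, -7.5], 85],
    [[1.6, -6.75, 1.4], [-0.6, -0.38, -7.5], 85]
  ]
}}

```text
time: 11.02
tool_pos: [0.4065, 0.2081, 0.1931]
tool_rot: [-0.004, 0.386, 0.922, -0.002]
contact_force: [0.3, -0.6, -0.3]
gripper_width: 0.853
grasp_force: 0.0
```

```bash
python3 - <<'E'
from plan import *
im,d,w=cloud("wrist")
a=np.array([1,-1])/2**.5; b=np.array([1,1])/2**.5; m=(w[...,2]>.014)&(w[...,2]<.03); P=w[m][:,:2]; t=P@a;u=P@b
k=(t>.09)&(t<.25)&(u>.39)&(u<.48); print(k.sum(),t[k].min(),t[k].max(),u[k].min(),u[k].max())
print(state()["tool_pos"])
go((.4091,.2082,.001),tool(135))
E
```

```text
1204 0.12007159579899714 0.24991620138331982 0.4084574967425826 0.4799855423844191
[0.40648362 0.20813144 0.19297992]
shift [-0.122, 0.132, 7.678] turn [-0.051, -0.047, -0.049]
```

Emit:
{"fn": "jog_arm", "kwargs": {
  "targets": [
    [[-0.1, 0.13, 1.5], [-0.05, -0.05, -0.05], 85],
    [[-0.1, 0.13, 3.5], [-0.05, -0.05, -0.05], 85],
    [[-0.1, 0.13, 5.2], [-0.05, -0.05, -0.05], 85],
    [[-0.1, 0.13, 6.5], [-0.05, -0.05, -0.05], 85],
    [[-0.1, 0.13, 7.2], [-0.05, -0.05, -0.05], 85],
    [[-0.1, 0.13, 7.5], [-0.05, -0.05, -0.05], 85],
    [[-0.1, 0.13, 7.6], [-0.05, -0.05, -0.05], 85],
    [[-0.1, 0.13, 7.6], [-0.05, -0.05, -0.05], 85]
  ]
}}

```text
time: 12.08
tool_pos: [0.4092, 0.2088, 0.0035]
tool_rot: [0.001, 0.382, 0.924, 0.0]
contact_force: [-0.1, 1.0, -0.3]
gripper_width: 0.85
grasp_force: 0.0
```

```bash
python3 - <<'E'
from plan import *
print(state()["contact_force"],state()["tool_pos"])
go((.4091,.2082,.001),tool(135))
E
```

```text
[-0.05052049  0.95569688 -0.30179023] [0.40922298 0.20876708 0.00349831]
shift [-0.012, -0.02, 0.1] turn [0.006, 0.007, 0.01]
```

Emit:
{"fn": "jog_arm", "kwargs": {
  "targets": [
    [[0, -0.02, 0.08], [0, 0, 0], 70],
    [[0, -0.02, 0.1], [0, 0, 0], 60],
    [[0, -0.02, 0.1], [0, 0, 0], 50],
    [[0, -0.02, 0.1], [0, 0, 0], 40],
    [[0, -0.02, 0.1], [0, 0, 0], 20],
    [[0, -0.02, 0.1], [0, 0, 0], 10],
    [[0, -0.02, 0.1], [0, 0, 0], 10],
    [[0, -0.02, 0.1], [0, 0, 0], 10]
  ]
}}

```text
time: 13.08
tool_pos: [0.4101, 0.209, 0.0024]
tool_rot: [0.001, 0.382, 0.924, 0.001]
contact_force: [-1.9, 0.9, 9.4]
gripper_width: 0.301
grasp_force: 61.4
```

```bash
python3 - <<'E'
from plan import *
s=state();print(s["contact_force"],s["tool_pos"],s["gripper_width"],s["grasp_force"])
E
```

```text
[-1.93210654  0.87314003  9.37480722] [0.41008107 0.20900313 0.0023643 ] 0.3013662836352381 61.40866756439209
```

Emit:
{"fn": "jog_arm", "kwargs": {
  "targets": [
    [[0, 0, -0.3], [0, 0, 0], 10],
    [[0, 0, -1], [0, 0, 0], 10],
    [[0, 0, -2], [0, 0, 0], 10],
    [[0, 0, -3], [0, 0, 0], 10],
    [[0, 0, -4], [0, 0, 0], 10],
    [[0, 0, -4.8], [0, 0, 0], 10],
    [[0, 0, -4.8], [0, 0, 0], 10]
  ]
}}

```text
time: 13.95
tool_pos: [0.4092, 0.2085, 0.1219]
tool_rot: [0.001, 0.382, 0.924, 0.001]
contact_force: [0.4, 0.1, -1.0]
gripper_width: 0.306
grasp_force: 60.4
```

```bash
python3 - <<'E'
from plan import *
s=state();print(s["contact_force"],s["tool_pos"],s["gripper_width"],s["grasp_force"])
im,d,w=cloud("wrist"); save("w7.png",im); np.savez("w7",im=im,w=w)
E
```

```text
[ 0.39626497  0.10640114 -1.04654878] [0.40916489 0.20854686 0.12185684] 0.3064465088675439 60.43010473251343
```

View pics/w7.png

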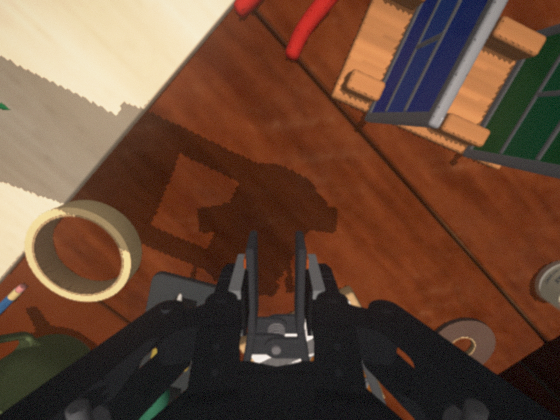

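The clamp is lifted and squeezed symmetrically: handle ends near row 235, columns 250 and 300, hinge near (276,335). I'll measure it in the tool frame and plan the clip.

```bash
python3 - <<'E'
from plan import *
z=np.load("w7.npz"); im,w=z["im"],z["w"]; s=state()
p=quat(s["tool_rot"]).inv().apply(w.reshape(-1,3)-s["tool_pos"])
m=(abs(p[:,1])<.03)&(p[:,2]>-.045)&(p[:,2]<.02)&(p[:,0]>-.06)&(p[:,0]<.04); P=p[m]
for lo in np.arange(-.06,.04,.008):
    k=(P[:,0]>=lo)&(P[:,0]<lo+.008)
    if k.sum()>5: print(round(lo,3),k.sum(),"y",np.percentile(P[k,1],[1,99]).round(4),"z",np.percentile(P[k,2],[2,50,98]).round(4))
print(P[:,0].max())
# plan: clamp underside level with TCP-0.001ish; hinge 33 mm to tool -x; centre line 1 mm behind board front
tipy=.035
def clamp_tcp(yoff,h): # h height along board of TCP above ledge
    return O+S.apply(np.array([0,tipy+.050+.033+yoff,.016])+R.from_euler('y',6,degrees=True).apply([.001,0,h]))
for y,h in((.06,.09),(.06,.034),(0,.034)): print(y,h,clamp_tcp(y,h).round(4))
go(clamp_tcp(.06,.10),Rt)
E
```

```text
-0.052 11 y [-0.0174  0.0189] z [-0.0181 -0.0094 -0.0026]
-0.044 624 y [-0.0159  0.017 ] z [-0.0223 -0.0207 -0.0028]
-0.036 1501 y [-0.0141  0.0152] z [-0.0226 -0.0188 -0.0023]
-0.028 221 y [-0.0134  0.0145] z [-0.024  -0.0219 -0.0027]
-0.02 297 y [-0.0129  0.0141] z [-0.024  -0.0227 -0.0017]
-0.012 540 y [-0.014   0.0153] z [-0.042  -0.0241 -0.0075]
-0.004 615 y [-0.0139  0.0153] z [-0.044  -0.0256 -0.0058]
0.004 2491 y [-0.0257  0.027 ] z [-0.0443 -0.0269 -0.0074]
0.012 478 y [-0.0202  0.0219] z [-0.0444 -0.0226 -0.0018]
0.02 308 y [-0.0129  0.014 ] z [-0.0235 -0.0138 -0.0016]
0.02174304770904375
0.06 0.09 [0.5998 0.2962 0.1054]
0.06 0.034 [0.5942 0.2978 0.0497]
0 0.034 [0.5782 0.24   0.0497]
shift [-2.977, 7.922, 0.208] turn [0.684, 0.399, 7.554]
```

```bash
python3 - <<'E'
from h import *
for n in("w2","w4"):
    w=np.load(n+".npz")["w"]
    m=(w[...,0]>.52)&(w[...,0]<.70)&(w[...,1]>.2)&(w[...,1]<.42)&(w[...,2]>.03)&(w[...,2]<.3)
    H,_,_=np.histogram2d(w[m][:,0],w[m][:,1],bins=[np.arange(.52,.71,.02),np.arange(.2,.43,.02)]);print(H.astype(int))
w=np.load("w2.npz")["w"]; print(w[268,425],w[190,452])
E
```

```text
[[  0   0   0   0   0   0   0   0   0   0   0]
 [  0   0   0   0   0   0   0   0   0   0   0]
 [  0   0   0   0   0   0   0   0   0   0   0]
 [  0   0   0   0   0   0   0   0   0   0   0]
 [  0   0   0   0   0   0   0   0   0   0   0]
 [  0   0   0   0   0   0   0  54   0   0 178]
 [  0   0   0   0   0   0 117 321 297  37 504]
 [  0   0   0   0   0   0  93 165 152  13  99]
 [  0   0   0   0   0   0   2  66   6   0   0]]
[[0 0 0 0 0 0 0 0 0 0 0]
 [0 0 0 0 0 0 0 0 0 0 0]
 [0 0 0 0 0 0 0 0 0 0 0]
 [0 0 0 0 0 0 0 0 0 0 0]
 [0 0 0 0 0 0 0 0 0 0 0]
 [0 0 0 0 0 0 0 0 0 0 0]
 [0 0 0 0 0 0 0 0 0 0 0]
 [0 0 0 0 0 0 0 0 0 0 0]
 [0 0 0 0 0 0 0 0 0 0 0]]
[0.6831764  0.34455563 0.02595414] [0.61410306 0.45661065 0.08410559]
```

Emit:
{"fn": "jog_arm", "kwargs": {
  "targets": [
    [[0, 1.5, -1], [0, 0, 0], 10],
    [[-0.5, 3.5, -1.2], [0, 0, 1], 10],
    [[-1.5, 5.5, -1.2], [0.2, 0.1, 2.2], 10],
    [[-2.5, 7.2, -1.2], [0.4, 0.2, 3.5], 10],
    [[-3, 7.9, -1.2], [0.6, 0.3, 4.8], 10],
    [[-3, 7.9, -1.2], [0.68, 0.4, 6.1], 10],
    [[-3, 7.9, -1], [0.68, 0.4, 7.4], 10],
    [[-3, 7.9, -0.5], [0.68, 0.4, 7.55], 10]
  ]
}}

```text
time: 15.0
tool_pos: [0.6004, 0.2949, 0.1308]
tool_rot: [-0.042, 0.794, 0.606, -0.033]
contact_force: [0.2, -0.1, -1.6]
gripper_width: 0.3
grasp_force: 60.5
```

```bash
cat >> plan.py <<'E'
def clamp_tcp(yoff,h,tipy=.035): # TCP with jaws' tips at y=tipy+yoff, h above the ledge along the board
    return O+S.apply(np.array([0,tipy+.0833+yoff,.016])+L.apply([.001-.0006,0,h]))
E
python3 - <<'E'
from plan import *
s=state();print(s["contact_force"],s["tool_pos"],s["gripper_width"],s["grasp_force"])
go(clamp_tcp(.06,.034),Rt)
E
```

```text
[ 0.19289211 -0.0536984  -1.6323324 ] [0.60040074 0.29485392 0.13084488] 0.30022322153524406 60.48860549926758
shift [0.062, 0.049, 3.256] turn [-0.011, 0.007, 0.008]
```

Emit:
{"fn": "jog_arm", "kwargs": {
  "targets": [
    [[0.05, 0.05, 0.5], [0, 0, 0], 10],
    [[0.05, 0.05, 1.3], [0, 0, 0], 10],
    [[0.05, 0.05, 2.2], [0, 0, 0], 10],
    [[0.05, 0.05, 2.9], [0, 0, 0], 10],
    [[0.05, 0.05, 3.2], [0, 0, 0], 10],
    [[0.05, 0.05, 3.2], [0, 0, 0], 10],
    [[0.05, 0.05, 3.2], [0, 0, 0], 10]
  ]
}}

```text
time: 15.88
tool_pos: [0.595, 0.2985, 0.054]
tool_rot: [-0.041, 0.794, 0.605, -0.031]
contact_force: [-0.2, 0.6, 0.2]
gripper_width: 0.3
grasp_force: 60.5
```

```bash
python3 - <<'E'
from plan import *
s=state();print(s["contact_force"],s["tool_pos"],s["gripper_width"],s["grasp_force"])
go(clamp_tcp(.06,.034),Rt); go(clamp_tcp(0,.034),Rt)
im,d,w=cloud("scene"); save("s8.png",cv2.resize(im[200:330,200:360],None,fx=4.5,fy=4.5,interpolation=cv2.INTER_CUBIC))
E
```

```text
[-0.18846133  0.55492147  0.15697597] [0.59496771 0.29852452 0.05404426] 0.3002406572510267 60.495643615722656
shift [-0.025, -0.03, 0.175] turn [0.009, -0.007, 0.004]
shift [-2.425, -0.031, 0.173] turn [0.009, -0.007, 0.004]
```

View pics/s8.png

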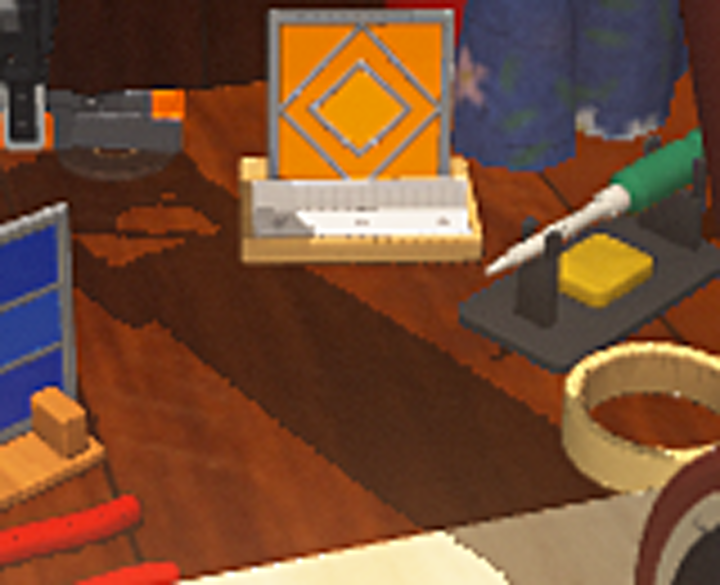

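The panel stands upright behind the lip, and the open clamp is level with mid-board to its left. Sliding on.

Emit:
{"fn": "jog_arm", "kwargs": {
  "targets": [
    [[-0.3, -0.03, 0.15], [0, 0, 0], 10],
    [[-0.8, -0.03, 0.15], [0, 0, 0], 10],
    [[-1.3, -0.03, 0.15], [0, 0, 0], 10],
    [[-1.8, -0.03, 0.15], [0, 0, 0], 10],
    [[-2.2, -0.03, 0.15], [0, 0, 0], 10],
    [[-2.42, -0.03, 0.15], [0, 0, 0], 10],
    [[-2.42, -0.03, 0.15], [0, 0, 0], 10],
    [[-2.42, -0.03, 0.15], [0, 0, 0], 10]
  ]
}}

```text
time: 16.92
tool_pos: [0.5771, 0.2405, 0.0494]
tool_rot: [-0.042, 0.794, 0.605, -0.032]
contact_force: [-0.7, 0.8, -1.1]
gripper_width: 0.302
grasp_force: 60.5
```

```bash
python3 - <<'E'
from plan import *
s=state();print(s["contact_force"],s["tool_pos"],s["gripper_width"],s["grasp_force"])
print(S.inv().apply(s["tool_pos"]-O)); go(clamp_tcp(0,.034),Rt)
E
```

```text
[-0.68759198  0.82101698 -1.08179685] [0.57712307 0.2404775  0.04940622] 0.3024123769967055 60.47613859176636
[0.00335152 0.11821187 0.04940622]
shift [0.004, 0.022, -0.017] turn [-0.001, -0.001, 0.005]
```

Emit:
{"fn": "jog_arm", "kwargs": {
  "targets": [
    [[0, 0.02, 0], [0, 0, 0], 34],
    [[0, 0.02, 0], [0, 0, 0], 38],
    [[0, 0.02, 0], [0, 0, 0], 41],
    [[0, 0.02, 0], [0, 0, 0], 44],
    [[0, 0.02, 0], [0, 0, 0], 47],
    [[0, 0.02, 0], [0, 0, 0], 52],
    [[0, 0.02, 0], [0, 0, 0], 60],
    [[0, 0.02, 0], [0, 0, 0], 75]
  ]
}}

```text
time: 17.92
tool_pos: [0.5775, 0.2401, 0.0493]
tool_rot: [-0.042, 0.794, 0.605, -0.032]
contact_force: [0.4, -0.5, -0.5]
gripper_width: 0.75
grasp_force: 0.0
```

Emit:
{"fn": "jog_arm", "kwargs": {
  "targets": [
    [[0, 0, 0], [0, 0, 0], 80],
    [[0, 0, 0], [0, 0, 0], 80],
    [[0, 0, -0.5], [0, 0, 0], 80],
    [[0, 0, -1.3], [0, 0, 0], 80],
    [[0, 0, -2.5], [0, 0, 0], 80],
    [[0, 0, -4], [0, 0, 0], 80],
    [[0, 0, -5.5], [0, 0, 0], 80],
    [[0, 0, -6], [0, 0, 0], 80]
  ]
}}

```text
time: 18.92
tool_pos: [0.5948, 0.2363, 0.2037]
tool_rot: [-0.04, 0.794, 0.605, -0.028]
contact_force: [-0.0, -0.5, -0.7]
gripper_width: 0.795
grasp_force: 0.0
```

```bash
python3 - <<'E'
from plan import *
s=state();print(s["contact_force"],s["tool_pos"],s["gripper_width"],s["grasp_force"])
a,d,w0=cloud("scene"); b,d,w=cloud("wrist")
big=np.zeros((560,800,3),np.uint8); c=cv2.resize(a[205:285,190:300],None,fx=3.6,fy=3.6,interpolation=cv2.INTER_CUBIC); big[:c.shape[0],:c.shape[1]]=c; b2=b[60:340,140:420]
big[280:560,:280]=b2; t,_,_=cloud("top"); c=cv2.resize(t[170:270,130:320],None,fx=2.1,fy=2.1); big[300:300+c.shape[0],300:300+c.shape[1]]=c; save("fin.png",big)
W=S.inv().apply(w.reshape(-1,3)-O)
m=(W[:,2]>.119)&(W[:,2]<.132)&(W[:,0]>-.015)&(W[:,0]<.025)&(abs(W[:,1])<.07);P=W[m]
c,sz,an=cv2.minAreaRect(P[:,:2].astype(np.float32)*1000); print("panel",np.round(c,1),np.round(sz,1),an,np.median(P[:,2]))
m=(W[:,2]>.045)&(W[:,2]<.078)&(W[:,1]>.054)&(W[:,1]<.15)&(abs(W[:,0])<.05);P=W[m];print("clamp",m.sum(),P.min(0),P.max(0),np.median(P[:,2]))
E
```

```text
[-0.02566302 -0.4795181  -0.73776776] [0.59478692 0.23634142 0.20367845] 0.7954554594448936 0.0
panel [ 9.  13.6] [ 5.9 75.4] 0.10565158724784851 0.12575780853324622
clamp 1365 [-0.01707131  0.05405103  0.04808138] [0.02959992 0.14008382 0.07644403] 0.06929489532743832
```

View pics/fin.png

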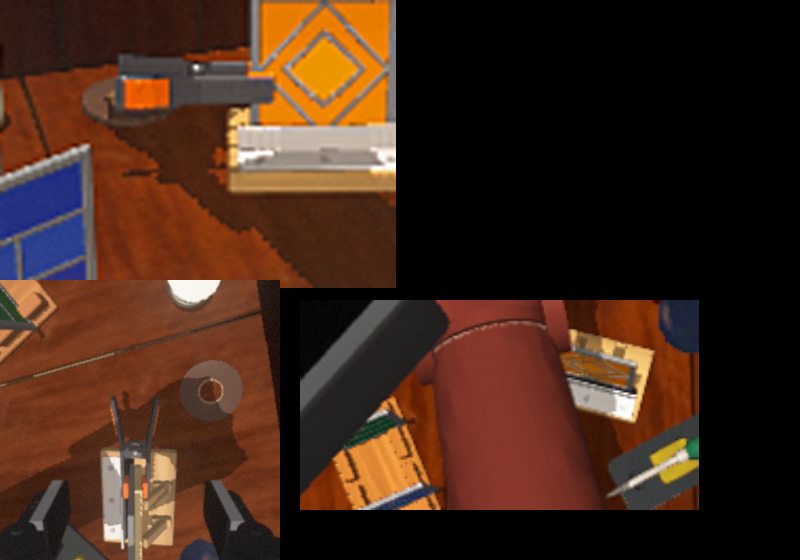

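The final views show the clamp on the left side edge, with its jaws on either side of panel and board at mid-height. The panel's top edge is clear, the panel is still upright, and the gripper is free.

```bash
python3 -c "
from plant import *
print(job_done())"
```

```text
the job is handed in; nothing more can be done
None
```

The job is handed in after about 19 s: the amber panel stands upright behind the lip, flat against the back board with its side edges in line to about 1 mm, and the clamp pinches panel and board at the left edge with the top edge clear; I don't have the verdict.

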